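# File the last slide case and close up the rack

## Task

The slide case left lying on the worktop belongs in the rack with the other three. Slide the rack's end stop back to make room, stand the lying case in the rack like the others, on its end with its pull tab up, and then push the end stop gently up until the whole row is snug against the end plate, with no slack left and all four cases upright. Do not squeeze the row hard, and leave the glassware standing around where it is.

Things in the scene. Friction and masses are not known exactly. Their poses are not given: they have to be found in the camera images.
- lying_case: grey plastic slide case, 62 (x) x 26 (y) x 100 mm (z), edges rounded 4 mm, 0.1 to 0.2 kg; white pull tab 34 wide, 12 thick, stands 11 mm out of its +z end. Origin at the shell's centre. It lies on a broad face, z level, centre 13 mm up; so lying only its 62 mm sides can be gripped, in the rack only its 26 mm thickness, from above. On end it stands alone; leans under 12 deg rock back.
- filed_1: a grey plastic case as lying_case, same size and axes, standing in the rack tab up, next to the end plate. The three stand loosely, 1 to 15 mm apart, and slide along the base when pushed.
- filed_2: a grey plastic case as lying_case, same size and axes, standing in the rack tab up, the middle one of three.
- filed_3: a grey plastic case as lying_case, same size and axes, standing in the rack tab up, nearest to the end stop.
- rack: fixed grey steel rack, 92 (x) x 265 mm (y). Origin under its centre, row along y. Base 6 mm thick: a standing case has its origin at z 0.056, tab top at 0.117. End plate at -y: inner face y -0.1175, 109 mm tall. Two 8 mm rods each side, at z 0.030 and 0.085, leave a channel 66 mm wide about x = 0 for the 62 mm case width. At +y, 95 mm tall uprights at x +-0.037, y 0.126. Clear worktop to its left.
- end_stop (a joint): sliding end stop: plate 58 mm wide, 110 tall, between the rods, black grip on top. 0 = fully back; the value (m) grows toward the end plate, along the rack's -y, to 0.140. Its face is at rack y = 0.1075 - value. Friction about 2.5 N; stays where left. Starts at 0.07 to 0.115, too close to admit a case and fingers. Four cases packed are 104 mm long.
- stop_grip (a point): grip point at the middle of the end stop's black upright grip, at z 0.141, 6 mm behind the stop's face. The grip is 12 mm thick along the rack's y, 32 mm wide along x, z 0.110 to 0.158. Fingers that pinch it from above across the 12 mm pass over the cases' tabs.
- conical_flask: bystander: small conical glass flask, 64 mm across, 102 mm tall; origin under its centre
- open_jar: bystander: small open glass jar, 60 mm across, 85 mm tall; origin under its centre
- reagent_bottle: bystander: small reagent bottle with a black cap, 49 mm across, 95 mm tall; origin under its centre
Things that resemble listed ones, but are neither listed nor needed, are in the scene too. What is shaped like the filed_1 but turquoise is not meant.

How it is judged (in metres and radians):
At the end, for the whole second after the job is handed in: All four cases stand upright in the rack (within 0.06 rad), tab up, on the base plate between the side rods (within 8 mm of the channel's middle), at rest, and the end stop is up against them: joint above 0.1195, that is at most 1.5 mm of slack in the whole row (angle between each of lying_case, filed_1, filed_2, filed_3's own z axis and vertical below 0.06 rad and x of lying_case in the frame of rack between -0.008 and 0.008 m and y of lying_case in the frame of rack between -0.1175 and 0 m and z of lying_case in the frame of rack between 0.05 and 0.06 m and linear speed of each of lying_case, filed_1, filed_2, filed_3 below 0.02 m/s and x of filed_1 in the frame of rack between -0.008 and 0.008 m and y of filed_1 in the frame of rack between -0.1175 and 0 m and z of filed_1 in the frame of rack between 0.05 and 0.06 m and x of filed_2 in the frame of rack between -0.008 and 0.008 m and y of filed_2 in the frame of rack between -0.1175 and 0 m and z of filed_2 in the frame of rack between 0.05 and 0.06 m and x of filed_3 in the frame of rack between -0.008 and 0.008 m and y of filed_3 in the frame of rack between -0.1175 and 0 m and z of filed_3 in the frame of rack between 0.05 and 0.06 m and value of joint end_stop above 0.1195 m); the robot touches nothing.
It fails at once if the row or a case is squeezed or struck hard against the rack (over 45 N) (contact force between rack and lying_case above 45 N or contact force between rack and filed_1 above 45 N or contact force between rack and filed_2 above 45 N or contact force between rack and filed_3 above 45 N).
It fails at once if one of the standing pieces of glassware is pushed about or knocked over (distance of any of conical_flask, open_jar, reagent_bottle from where it was at the start of the episode above 0.03 m).
It also fails if it takes over 72 s, if anything falls off the work surface, if the arm or the gripper's body presses on something with over 40 N, if the wrist force passes 120 N, or if a joint passes its speed limit or range.

## Robot

A 7-joint arm with a two-finger parallel gripper is mounted at the origin on a cart in front of the work surface, level with it; the furniture and walls round the work are solid. World frame = base frame: x ahead of the robot, y to its left, z up, the work surface at z = 0. Lengths are in mm, angles in rad, forces in N, time in s.
With the tool pointing down it reaches from about 425 to 875 mm from the base axis. Payload 8.4 kg.
Tool frame: the origin (TCP) lies midway between the tips of the shut fingers; the grasp point (between the pads) lies 19 mm behind it; z points along the fingers, y is the line along which they close (so a half turn about z gives the same grasp; the last joint's range is limited). The gripper opens to 85 mm and grips with 20 to 120 N. Pads are 22 mm wide; open, the fingers measure 114 mm over their backs; the gripper's body (76 mm by 85 mm) begins 54 mm behind the grasp point. The pads swing forward as they close: fully open they stand 13 mm farther back than shut.
Start: joints at [1.217, 0.333, 0.04, 1.465, -0.013, 1.343, -0.059], TCP at [163.812, -628.991, 231.308] pointing down, gripper open.
Joint ranges: [-2.58, 2.58], [-0.38, 2.09], [-1.3, 1.39], [0.25, 2.4], [-1.5, 4.64], [0.08, 2.09], [-2.65, 2.65]. Speed limits (rad/s): [2.22, 2.22, 2.79, 2.79, 3.14, 3.14, 3.14].

## Interface

Orientations are given as a rotation vector (axis times angle).
In Python, from workcell import robot, imaging gives the robot as it stands. The module is installed in compiled form; this text tells all that it offers.
- The arm moves only by the tool step_arm, never from a script. Its argument "deltas" is a list that holds one entry, the list of rows, each a list of 7 numbers: the shift along the tool's x, y, z in m, then the turn, a rotation vector about the tool's x, y, z in degrees, then the finger opening in m, from 0 to 0.0854. A call has 1 to 5 rows; each row shifts and turns the commanded pose from where the row before left it, along the tool's axes as they then stand; what a row does not reach is not made up. A row lasts 1/12 s, in which the tool goes at most 41.7 mm and 7.16 degrees, less where a joint would pass 70% of its speed; a pose out of reach is approached as far as the arm can. A call is refused whole if a number of a shift passes 0.0417 or a number of a turn 7.16, either way. A call with a gripper value outside its range is refused whole. The fingers move at their own pace and stop on an object; the grip force is fixed at half the most. Time passes only in rows, so rows that do not move let the fingers close. It gives the time, the measured TCP pose, the force, the opening and the grip force at its end, in the units of the state.
- robot.state(): the state, without advancing time (a new reading comes with each control period).
- imaging.read_camera(name): name is "scene" or "top"; returns a dict with "frame" (420x560x3 uint8, red, green, blue), "depth" (420x560 float32, mm along the optical axis (not along the pixel's ray), 0 where there is no reading), "fx", "fy", "cx", "cy" (pixels), "T" (4x4, takes a point from camera to world coordinates). Camera axes: x right, y down, z forward; pixel columns grow to the right and rows downward; lengths in mm; the calibration is good to about 2 mm. A picture is of the moment at which its call begins.
- robot.sign_off(): hands the job in; it is judged then, once.
Trained networks look in a picture, given as the dict that the camera call returned (one of the last four; its "shot" number tells which), for a name from the list of things; names that differ only in an ending like _2 or _b are one class to them, and where a whole thing is asked for, a point or a joint stands for the part that bears it (a point fixed in the world has none). Each returns a list of dicts, best first, with "conf" (0 to 1); they miss things now and then, are a little off and sometimes report something else, mostly with a low value. They report only what shows in the picture. A call takes as long as a camera call. They do not tell look-alikes from the thing itself.
- imaging.find_in(picture, label): "location" ([x, y, z] in mm, in world coordinates, good to about 4 mm: the middle of the surface that is visible of it).
- imaging.landmark_of(picture, label): "location" ([x, y, z] in mm, in world coordinates, good to about 4 mm: a listed point, or the origin of a listed thing).
The state is a dict: "time_s": time; "qpos": joint angles; "qd": joint speeds; "effort": joint torques, N m; "ee_pos": TCP position; "tool_rot": TCP orientation; "force": force on the tool from outside, world axes, zero at the start; "wrist_torque": the same for the moment, N m; "opening": finger opening in mm; "grip_force": force on a finger pad.
Only numpy, scipy, OpenCV 4.12 (cv2) and the standard library are available. Lean on these libraries where they do the work, as an engineer would, in place of code of your own. Each camera call takes 0.05 s, during which the arm holds its last target. There are 200 camera calls.

## Working session

There is one attempt and no reset: what is moved stays moved. The work goes in short steps, Python scripts to look and compute and a tool call to move; the robot and the scene stay as the last step left them, time stands still between calls to the robot, and variables do not carry over. Pictures are saved under pics/ and viewed, at most 10 in all, crops included, and the job is handed in when it is done.

Besides the shell and the picture viewer there is one more tool, called after "Request:" as name([rows], argument=value, ...), one row to a line, values as JSON. step_arm: Moves the arm, as the interface text tells. Its arguments: {"type":"object","properties":{"deltas":{"type":"array"}},"required":["deltas"]}

```bash
mkdir -p pics; cat > h.py <<'E'
from workcell import robot, imaging
import numpy as np, cv2
def shot(n,name):
    p=imaging.read_camera(n); cv2.imwrite(f'pics/{name}.png',p['frame'][:,:,::-1]); return p
def world(p):
    d=p['depth']; v,u=np.mgrid[:d.shape[0],:d.shape[1]]
    P=np.stack([(u-p['cx'])/p['fx']*d,(v-p['cy'])/p['fy']*d,d,np.ones_like(d)],-1)
    return (P@p['T'].T)[...,:3]
def px(p,w):
    c=np.linalg.inv(p['T'])@np.r_[w,1]; return (c[:2]/c[2]*[p['fx'],p['fy']]+[p['cx'],p['cy']]).round()
E
python3 - <<'E'
from h import *
np.set_printoptions(precision=1,suppress=True)
s=robot.state(); print(s['ee_pos'],s['tool_rot'],s['opening'],s['force'])
for n in('scene','top'):
    p=shot(n,n+'0'); print(n,p['T'])
    for l in('lying_case','rack','stop_grip','end_stop','conical_flask','open_jar','reagent_bottle'):
        for f in(imaging.landmark_of,):
            for r in f(p,l)[:5]: print(l,np.array(r['location']),round(r['conf'],2),px(p,r['location']))
E
```

```text
[ 163.7 -628.6  230.4] [-3.1 -0.4  0. ] 85.38679965391225 [-0.3  0.1  0.1]
scene [[  -0.8   -0.5    0.4   98.5]
 [  -0.6    0.6   -0.5  473.9]
 [   0.    -0.7   -0.7 1001.7]
 [   0.     0.     0.     1. ]]
lying_case [546.1 149.1   7.5] 0.61 [219. 331.]
rack [ 574.9 -158.3   -2.7] 0.88 [298. 242.]
rack [549.6 144.9  11.5] 0.7 [219. 327.]
rack [ 556.1 -233.4   52.4] 0.67 [323. 214.]
rack [ 552.5 -264.4   54.7] 0.56 [332. 207.]
stop_grip [ 581.9 -133.4  141.5] 0.89 [290. 208.]
stop_grip [769.6  44.4   2.8] 0.41 [185. 249.]Traceback (most recent call last):
  File "<stdin>", line 8, in <module>
ValueError: it knows: conical_flask, filed, lying_case, open_jar, rack, reagent_bottle, stop_grip
```

View pics/scene0.png

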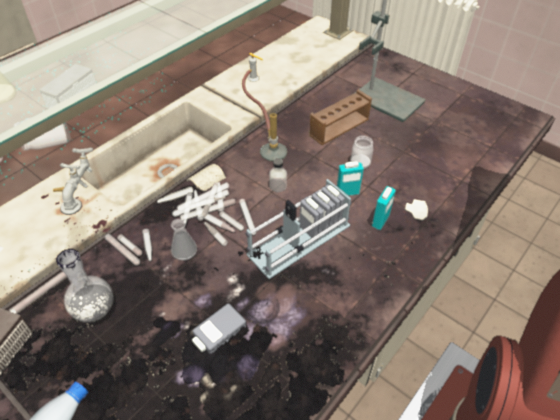

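The scene view shows the grey case lying at (219,328) with its tab at (199,345). The rack is at (300,235) and its black grip at (290,208). The turquoise look-alikes stand at (350,180) and (384,208). The flask is at (183,240), the bottle at (278,178) and the jar at (363,150).

```bash
python3 - <<'E'
from h import *
np.set_printoptions(precision=1,suppress=True)
s=robot.state(); print(s['tool_rot'])
p=shot('top','top0'); W=world(p); np.save('top0.npy',W); print(p['T'],p['fx'])
for l in('lying_case','rack','filed','stop_grip','conical_flask','open_jar','reagent_bottle'):
    for r in imaging.landmark_of(p,l)[:4]: print(l,np.array(r['location']),round(r['conf'],2),px(p,r['location']))
x,y,z=W[...,0],W[...,1],W[...,2]
# lying case top surface
m=(abs(x-547)<90)&(abs(y-147)<90)&(z>21)&(z<34)
r=cv2.minAreaRect(np.stack([x[m],y[m]],-1).astype(np.float32)); print('case',m.sum(),r,np.median(z[m]))
m=(abs(x-547)<90)&(abs(y-147)<90)&(z>8)&(z<34)
print('case all',cv2.minAreaRect(np.stack([x[m],y[m]],-1).astype(np.float32)))
E
```

```text
[-3.1 -0.4  0. ]
[[  -0.    -1.     0.1  516.9]
 [  -1.     0.    -0.  -145.8]
 [   0.    -0.1   -1.  1460.8]
 [   0.     0.     0.     1. ]] 545.7812191506036
lying_case [545.6 151.4  14.8] 0.66 [175. 236.]
rack [ 572.2 -165.5   -1.5] 0.78 [295. 226.]
filed [ 451.2 -345.9   48.6] 0.76 [366. 272.]
filed [ 564.4 -195.3   61.2] 0.66 [307. 228.]
filed [ 556.7 -230.2   54.5] 0.65 [321. 231.]
filed [ 554.1 -262.3   55.9] 0.53 [333. 232.]
stop_grip [ 580.8 -131.1  143. ] 0.45 [282. 220.]
stop_grip [ 618.2 -500.7   -1.6] 0.26 [420. 208.]
conical_flask [768.   46.   -1.1] 0.94 [217. 154.]
open_jar [ 616.9 -499.7   -0.4] 0.57 [420. 209.]
reagent_bottle [ 735.3 -270.     1.5] 0.88 [334. 165.]
reagent_bottle [540.3 147.6  16.6] 0.66 [177. 238.]
case 843 ((521.4546508789062, 147.37332153320312), (108.44151306152344, 120.53953552246094), 89.47650909423828) 25.912274312521276
case all ((546.7801513671875, 155.136962890625), (162.9698486328125, 177.6110076904297), 89.48004150390625)
```

View pics/top0.png

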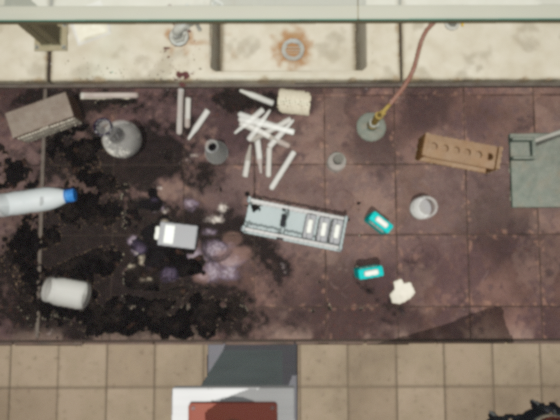

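The top view shows the lying case at (178,235) with its tab left at (158,234). The rack is at (295,223), with the stop grip at (284,217) and three grey cases at (310–335,230). The turquoise look-alikes are at (379,222) and (370,272), and there is no other grey slide case. I choose the grey case at (178,235) and will check it in one close crop along with the fits.

```bash
cat >> h.py <<'E'
def pts(W,lo,hi,c,rad):
    m=(np.hypot(W[...,0]-c[0],W[...,1]-c[1])<rad)&(W[...,2]>lo)&(W[...,2]<hi)
    n,L,st,_=cv2.connectedComponentsWithStats(m.astype(np.uint8),connectivity=8)
    k=1+np.argmax(st[1:,4]); return W[L==k]
def rect(P): return cv2.minAreaRect(P[:,:2].astype(np.float32))
E
python3 - <<'E'
from h import *
np.set_printoptions(precision=1,suppress=True)
p=imaging.read_camera('top'); q=imaging.read_camera('scene')
I=np.hstack([cv2.resize(p['frame'][200:265,140:220],(400,325),interpolation=2),cv2.resize(p['frame'][185:265,235:355],(400,325))]); cv2.imwrite('pics/crop.png',I[:,:,::-1])
for n,c in(('top',p),('scene',q)):
    W=world(c); print(n,'table',np.median(W[(abs(W[...,0]-500)<60)&(abs(W[...,1]-40)<30)][:,2]))
    P=pts(W,19,40,(546,150),80); r=rect(P); print('case',len(P),r,np.median(P[:,2]),np.median(P,0))
    P=pts(W,3,180,(572,-165),190); print('rack',len(P),rect(P))
    for lo,hi in((76,93),(98,113),(113,125),(135,165)):
        m=(np.hypot(W[...,0]-572,W[...,1]+165)<150)&(W[...,2]>lo)&(W[...,2]<hi); 
        if m.sum()>5: print(lo,hi,m.sum(),rect(W[m]))
E
```

```text
top table 0.20492923662516205
case 890 ((548.166748046875, 149.00982666015625), (110.53319549560547, 62.17308044433594), 82.62222290039062) 25.74865674064847 [547.7 144.3  25.7]
rack 3433 ((575.583740234375, -155.31956481933594), (299.218505859375, 114.65569305419922), 76.36058044433594)
76 93 631 ((574.630615234375, -162.0696258544922), (258.3528137207031, 86.00616455078125), 78.70926666259766)
98 113 720 ((575.2418823242188, -162.84378051757812), (251.08621215820312, 84.14682006835938), 78.57658386230469)
113 125 184 ((570.1442260742188, -210.011474609375), (155.2405242919922, 56.30715560913086), 85.0621566772461)
135 165 65 ((580.0720825195312, -133.28208923339844), (12.23060131072998, 29.892658233642578), 79.2674560546875)
scene table 1.1194174682217408
case 1285 ((547.2675170898438, 151.7260284423828), (110.16740417480469, 64.7204818725586), 82.40536499023438) 26.786264345666154 [545.5 150.7  26.8]
rack 5375 ((633.6365356445312, -194.74880981445312), (332.91510009765625, 243.9643096923828), 81.216552734375)
76 93 769 ((573.4442749023438, -162.2700958251953), (263.2715148925781, 87.07024383544922), 78.77330780029297)
98 113 696 ((569.9498291015625, -162.4708251953125), (247.88446044921875, 87.96033477783203), 80.41474151611328)
113 125 230 ((563.8809204101562, -202.37368774414062), (157.35935974121094, 47.6650505065918), 75.02765655517578)
135 165 129 ((580.250732421875, -131.1678009033203), (12.97651195526123, 33.62042999267578), 79.11572265625)
```

View pics/crop.png

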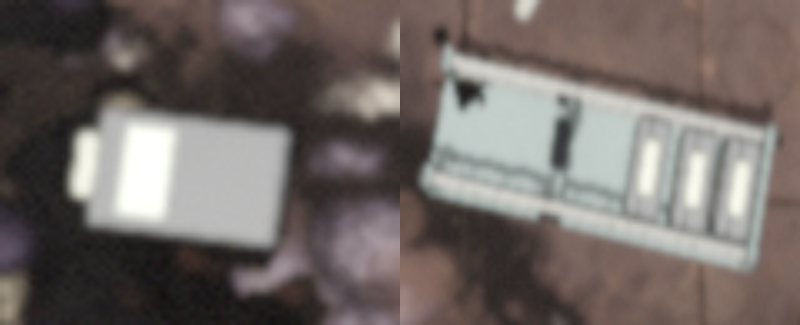

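The crop shows the grey case with its white tab to the left at (80,160), and the rack with the stop grip at (562,140) and the three filed cases at x 650, 695 and 738. Both cameras put the case shell's centre at about (547,146) with its z axis at 82.5°. The rack centre is (574,-162) with its y axis at 78.7°. The grip is at (580,-132), which in rack coordinates is x 0.2, y 30.4, consistent with a joint value of about 0.083.

```bash
cat >> h.py <<'E'
from scipy.spatial.transform import Rotation as Ro
np.set_printoptions(precision=4,suppress=True)
def down(a): # tool down, x axis at a deg
    return Ro.from_rotvec(np.pi*np.array([np.cos(np.radians(a/2)),np.sin(np.radians(a/2)),0]))
def plan(pos,Rt=None,v=0.04):
    s=robot.state(); R=Ro.from_rotvec(s['tool_rot']); Rt=Rt or R
    d=R.inv().apply(np.array(pos)-s['ee_pos'])/1000; w=np.degrees((R.inv()*Rt).as_rotvec())
    n=int(np.ceil(max(abs(d).max()/v,abs(w).max()/7)))
    print('now',s['ee_pos'],'rows',n,'shift/row',d/n,'(tot',d,') turn tot',w)
def xang():
    R=Ro.from_rotvec(robot.state()['tool_rot']).as_matrix(); print('xang',np.degrees(np.arctan2(R[1,0],R[0,0])),'zaxis',R[:,2]); 
RC=np.array([574,-162.]);RA=78.7
def rack(x,y):
    a=np.radians(RA); return RC+y*np.array([np.cos(a),np.sin(a)])+x*np.array([np.sin(a),-np.cos(a)])
E
python3 -c "
from h import *
xang();plan([580.2,-132.2,200],down(-11.3));print(rack(0,113))"
```

```text
xang 14.597122796201544 zaxis [ 0.      0.0001 -1.    ]
now [ 163.816  -628.9854  231.3028] rows 14 shift/row [ 0.0377 -0.0268  0.0022] (tot [ 0.5281 -0.3758  0.0313] ) turn tot [-0.0034 -0.0009 25.8971]
[596.1419 -51.1905]
```

Request:
step_arm([
  [[0.0377,-0.0268,0,0,0,0,0.05],[0.0377,-0.0268,0,0,0,0,0.05],[0.0377,-0.0268,0,0,0,0,0.05],[0.0377,-0.0268,0,0,0,0,0.05],[0.0377,-0.0268,0,0,0,0,0.05]],
])

```text
time_s: 1.12
ee_pos: [298.6, -467.8, 231.5]
tool_rot: [3.116, 0.399, 0.0]
force: [1.5, -0.6, 0.8]
opening: 50.2
grip_force: 0.0
```

Request:
step_arm([
  [[0.0377,-0.0268,0,0,0,0,0.05],[0.0377,-0.0268,0,0,0,0,0.05],[0.0377,-0.0268,0,0,0,0,0.05],[0.0377,-0.0268,0,0,0,0,0.05],[0.0377,-0.0268,0,0,0,0,0.05]],
])

```text
time_s: 1.53
ee_pos: [432.6, -308.1, 231.7]
tool_rot: [3.116, 0.399, 0.001]
force: [1.7, -0.1, 0.5]
opening: 50.0
grip_force: 0.0
```

Request:
step_arm([
  [[0.0377,-0.0268,0,0,0,0,0.05],[0.0377,-0.0268,0,0,0,0,0.05],[0.0377,-0.0268,0,0,0,0,0.05],[0.0377,-0.0268,0,0,0,0,0.05],[0,0,0,0,0,6.5,0.05]],
])

```text
time_s: 1.95
ee_pos: [543.3, -173.0, 231.6]
tool_rot: [-3.129, -0.241, -0.005]
force: [-0.4, 1.5, -0.6]
opening: 50.5
grip_force: 0.0
```

Request:
step_arm([
  [[0,0,0,0,0,6.5,0.05],[0,0,0,0,0,6.5,0.05],[0,0,0,0,0,6.4,0.05],[0,0,0,0,0,0,0.05],[0,0,0,0,0,0,0.05]],
])

```text
time_s: 2.37
ee_pos: [538.7, -182.1, 231.4]
tool_rot: [3.127, -0.304, 0.0]
force: [-0.5, 0.4, -0.4]
opening: 50.0
grip_force: 0.0
```

```bash
python3 -c "
from h import *
xang();plan([580.2,-132.2,126],down(-11.3));print(robot.state()['opening'],robot.state()['qpos'])"
```

```text
xang -11.099520508704138 zaxis [ 0.0001 -0.0001 -1.    ]
now [ 538.7458 -182.0532  231.3967] rows 3 shift/row [ 0.0104 -0.019   0.0351] (tot [ 0.0311 -0.0569  0.1054] ) turn tot [ 0.0033 -0.006   0.2005]
50.01974554162286 [ 0.5375  0.1891 -0.3305  1.653   0.0632  1.3099 -1.5684]
```

Request:
step_arm([
  [[0.0155,-0.0285,0,0,0,0,0.05],[0.0155,-0.0285,0,0,0,0.2,0.05],[0,0,0.035,0,0,0,0.05],[0,0,0.035,0,0,0,0.05],[0,0,0.02,0,0,0,0.05]],
])

```text
time_s: 2.78
ee_pos: [579.2, -131.5, 138.0]
tool_rot: [-3.126, 0.306, 0.004]
force: [0.1, -0.1, -0.8]
opening: 50.1
grip_force: 0.0
```

Request:
step_arm([
  [[0,0,0.015,0,0,0,0.05],[0,0,0,0,0,0,0.05],[0,0,0,0,0,0,0.05]],
])

```text
time_s: 3.03
ee_pos: [580.0, -132.3, 126.1]
tool_rot: [-3.126, 0.311, 0.002]
force: [-0.1, 0.5, 0.5]
opening: 50.1
grip_force: 0.0
```

```bash
python3 -c "
from h import *
p=shot('top','grip'); cv2.imwrite('pics/grip.png',np.hstack([cv2.resize(p['frame'][170:270,230:360],(520,400)),])[:,:,::-1])
xang();plan([580.2,-132.2,126],down(-11.3))"
```

```text
xang -11.400458217745012 zaxis [ 0.0008  0.     -1.    ]
now [ 580.7481 -132.4     127.255 ] rows 1 shift/row [-0.0006 -0.0001  0.0013] (tot [-0.0006 -0.0001  0.0013] ) turn tot [-0.01   -0.0475 -0.1005]
```

Request:
step_arm([
  [[0,0,0,0,0,0,0],[0,0,0,0,0,0,0],[0,0,0,0,0,0,0],[0,0,0,0,0,0,0],[0,0,0,0,0,0,0]],
])

```text
time_s: 3.5
ee_pos: [580.9, -132.4, 127.6]
tool_rot: [3.125, -0.314, 0.003]
force: [-0.7, 0.5, 6.9]
opening: 11.0
grip_force: 58.8
```

Request:
step_arm([
  [[0,-0.008,0,0,0,0,0],[0,-0.012,0,0,0,0,0],[0,-0.012,0,0,0,0,0],[0,-0.012,0,0,0,0,0],[0,-0.012,0,0,0,0,0]],
])

```text
time_s: 3.92
ee_pos: [591.8, -77.9, 127.6]
tool_rot: [3.124, -0.316, 0.002]
force: [-3.0, -2.8, 7.2]
opening: 11.4
grip_force: 59.1
```

```bash
python3 -c "
from h import *
xang();s=robot.state();print(s['opening'],s['force'],s['grip_force'],s['ee_pos'])"
```

```text
xang -11.538806980353707 zaxis [ 0.0011 -0.0014 -1.    ]
11.410948186776652 [-2.997  -2.7738  7.1817] 59.09893870353699 [591.8241 -77.9232 127.5502]
```

Request:
step_arm([
  [[0,-0.01,0,0,0,0,0],[0,-0.008,0,0,0,0,0],[0,-0.004,0,0,0,0,0],[0,-0.002,0,0,0,0,0],[0,0,0,0,0,0,0]],
])

```text
time_s: 4.33
ee_pos: [596.8, -53.4, 127.6]
tool_rot: [3.126, -0.313, 0.002]
force: [-2.3, 2.2, 6.7]
opening: 11.0
grip_force: 59.0
```

Request:
step_arm([
  [[0,0,0,0,0,0,0.05],[0,0,0,0,0,0,0.05],[0,0,0,0,0,0,0.05]],
])

```text
time_s: 4.58
ee_pos: [596.2, -54.0, 126.3]
tool_rot: [-3.126, 0.315, 0.0]
force: [0.5, 0.6, 0.1]
opening: 47.0
grip_force: 0.0
```

Request:
step_arm([
  [[0,0,-0.02,0,0,0,0.05],[0,0,-0.04,0,0,0,0.0854],[0,0,-0.04,0,0,0,0.0854]],
])

```text
time_s: 4.83
ee_pos: [595.0, -54.0, 226.0]
tool_rot: [-3.125, 0.315, 0.006]
force: [2.4, 0.5, 0.9]
opening: 72.5
grip_force: 0.0
```

```bash
python3 -c "
from h import *
c=np.array([547,146])+20*np.array([np.cos(np.radians(82.5)),np.sin(np.radians(82.5))]);print(c)
xang();plan([*c,100],down(172.5));plan([*c,100],down(-7.5)); s=robot.state();print(s['force'],s['qpos'])"
```

```text
[549.6105 165.8289]
xang -11.50203234896128 zaxis [-0.0037  0.0007 -1.    ]
now [595.0065 -53.9538 226.0225] rows 26 shift/row [-0.0034 -0.0079  0.0049] (tot [-0.0878 -0.2063  0.1263] ) turn tot [  0.3304   0.0032 175.9977]
now [595.0065 -53.9538 226.0225] rows 6 shift/row [-0.0146 -0.0344  0.0211] (tot [-0.0878 -0.2063  0.1263] ) turn tot [-0.0021  0.215  -4.002 ]
[2.3935 0.5203 0.8582] [ 0.3516  0.2614 -0.4027  1.5848  0.1039  1.3205 -1.8366]
```

Request:
step_arm([
  [[0,0,0,0,0,-7,0.0854],[0,0,0,0,0,-7,0.0854],[0,0,0,0,0,-7,0.0854],[0,0,0,0,0,-7,0.0854],[0,0,0,0,0,-7,0.0854]],
])

```text
time_s: 5.25
ee_pos: [596.2, -54.0, 226.3]
tool_rot: [-3.074, -0.649, 0.0]
force: [-0.3, -0.5, -0.5]
opening: 85.7
grip_force: 0.0
```

Request:
step_arm([
  [[0,0,0,0,0,-7,0.0854],[0,0,0,0,0,-7,0.0854],[0,0,0,0,0,-7,0.0854],[0,0,0,0,0,-7,0.0854],[0,0,0,0,0,-7,0.0854]],
])

```text
time_s: 5.67
ee_pos: [596.2, -54.0, 226.2]
tool_rot: [-2.736, -1.543, 0.0]
force: [0.4, 0.1, -0.9]
opening: 85.3
grip_force: 0.0
```

Request:
step_arm([
  [[0,0,0,0,0,-7,0.0854],[0,0,0,0,0,-7,0.0854],[0,0,0,0,0,-7,0.0854],[0,0,0,0,0,-3,0.0854],[0,0,0,0,0,0,0.0854]],
])

```text
time_s: 6.08
ee_pos: [596.1, -54.1, 226.1]
tool_rot: [-2.359, -2.074, 0.0]
force: [0.2, 0.5, 0.0]
opening: 85.3
grip_force: 0.0
```

```bash
python3 -c "
from h import *
xang();plan([549.6,165.8,100],down(82.5)); s=robot.state();print(s['force'],s['qpos'])
p=imaging.read_camera('top');W=world(p)
P=pts(W,19,40,(546,150),80);print(rect(P))
m=(np.hypot(W[...,0]-572,W[...,1]+165)<170)&(W[...,2]>135)&(W[...,2]<165); print(rect(W[m]))
for r in imaging.landmark_of(p,'filed')[:4]: print(r['location'],r['conf'])"
```

```text
xang 82.62695300051142 zaxis [-0.0004  0.0002 -1.    ]
now [596.1456 -54.124  226.0817] rows 6 shift/row [ 0.0354 -0.0124  0.021 ] (tot [ 0.2121 -0.0743  0.1261] ) turn tot [-0.0238 -0.0092  0.127 ]
[0.1541 0.4576 0.0059] [ 0.5205  0.2917 -0.6141  1.5763  0.1713  1.3284 -0.2437]
((547.9633178710938, 148.1837615966797), (110.7152099609375, 62.216129302978516), 82.7545166015625)
((0.0, 0.0), (0.0, 0.0), 0.0)
[577.1, -380.0, 49.6] 0.95
[566.4, -196.5, 59.4] 0.78
[557.9, -259.6, 55.5] 0.61
[558.0, -232.3, 54.9] 0.61
```

Request:
step_arm([
  [[0.0354,-0.0124,0,0,0,0,0.0854],[0.0354,-0.0124,0,0,0,0,0.0854],[0.0354,-0.0124,0,0,0,0,0.0854],[0.0354,-0.0124,0,0,0,0,0.0854],[0.0354,-0.0124,0,0,0,0,0.0854]],
])

```text
time_s: 6.6
ee_pos: [557.3, 131.2, 226.5]
tool_rot: [2.365, 2.068, 0.0]
force: [1.1, -0.0, -1.0]
opening: 85.8
grip_force: 0.0
```

Request:
step_arm([
  [[0.0354,-0.0124,0,0,0,0,0.0854],[0,0,0.04,0,0,0,0.0854],[0,0,0.04,0,0,0,0.0854],[0,0,0.04,0,0,0,0.0854],[0,0,0,0,0,0,0.0854]],
])

```text
time_s: 7.02
ee_pos: [545.9, 164.6, 99.2]
tool_rot: [-2.36, -2.066, 0.015]
force: [-0.5, -0.9, -2.2]
opening: 85.3
grip_force: 0.0
```

```bash
python3 -c "
from h import *
xang();plan([549.6,165.3,-2],down(82.6)); s=robot.state();print(s['force'],s['qpos'])"
```

```text
xang 82.4049129627689 zaxis [-0.0104 -0.0028 -0.9999]
now [545.853  164.5926  99.2057] rows 3 shift/row [0.0005 0.0015 0.0337] (tot [0.0016 0.0046 0.1012] ) turn tot [-0.5706  0.2352 -0.1963]
[-0.5307 -0.8908 -2.2252] [ 0.217   0.3738 -0.7053  1.7781  0.2667  1.0988 -0.7119]
```

Request:
step_arm([
  [[0.001,0.003,0.04,0,0,0,0.0854],[0,0,0.035,0,0,0,0.0854],[0,0,0.015,0,0,0,0.0854],[0,0,0.007,0,0,0,0.0854],[0,0,0,0,0,0,0.0854]],
])

```text
time_s: 7.43
ee_pos: [553.4, 166.9, 9.5]
tool_rot: [-2.363, -2.069, 0.001]
force: [0.3, 0.2, -0.0]
opening: 85.6
grip_force: 0.0
```

Request:
step_arm([
  [[0,0,0,0,0,0,0.0854]],
])

```text
time_s: 7.52
ee_pos: [554.6, 167.4, 11.3]
tool_rot: [2.362, 2.07, 0.003]
force: [-0.0, 0.0, -0.0]
opening: 85.0
grip_force: 0.0
```

```bash
python3 -c "
from h import *
xang();plan([549.6,165.3,-2],down(82.6)); s=robot.state();print(s['force'],s['qpos'])"
```

```text
xang 82.44726026335758 zaxis [ 0.0019  0.0006 -1.    ]
now [554.5685 167.4353  11.2584] rows 1 shift/row [-0.0028 -0.0047  0.0132] (tot [-0.0028 -0.0047  0.0132] ) turn tot [ 0.1028 -0.0484 -0.1528]
[-0.0067  0.0006 -0.035 ] [ 0.1672  0.4921 -0.6569  1.8314  0.3658  0.9395 -0.7832]
```

Request:
step_arm([
  [[-0.003,-0.005,0.008,0,0,0,0.0854],[0,0,0.005,0,0,0,0.0854],[0,0,0,0,0,0,0.0854],[0,0,0,0,0,0,0.055],[0,0,0,0,0,0,0.055]],
])

```text
time_s: 7.93
ee_pos: [548.4, 164.7, -3.2]
tool_rot: [2.362, 2.071, 0.001]
force: [2.1, -0.7, 0.9]
opening: 63.8
grip_force: 1.4
```

Request:
step_arm([
  [[0,0,0,0,0,0,0],[0,0,0,0,0,0,0],[0,0,0,0,0,0,0]],
])

```text
time_s: 8.18
ee_pos: [548.6, 164.9, -2.9]
tool_rot: [2.362, 2.071, 0.002]
force: [0.9, -0.2, 5.6]
opening: 60.9
grip_force: 65.7
```

```bash
python3 -c "
from h import *
xang();s=robot.state();print(s['ee_pos'],s['force'],s['opening'],s['grip_force'])"
```

```text
xang 82.4973807991529 zaxis [ 0.0012  0.0002 -1.    ]
[548.6142 164.9105  -2.8647] [ 0.9169 -0.1843  5.6185] 60.87700079840144 65.67699909210205
```

Request:
step_arm([
  [[0,0,-0.02,0,0,0,0],[0,0,-0.04,0,0,0,0],[0,0,-0.04,0,0,0,0],[0,0,-0.04,0,0,0,0],[0,0,-0.04,0,0,0,0]],
])

```text
time_s: 8.6
ee_pos: [547.4, 164.7, 178.1]
tool_rot: [-2.361, -2.072, 0.001]
force: [1.4, -0.3, -2.1]
opening: 61.1
grip_force: 65.8
```

Request:
step_arm([
  [[0.035,-0.005,-0.02,0,0,0,0],[0.035,-0.005,0,0,0,0,0],[0.035,-0.005,0,0,0,0,0],[0.02,-0.005,0,0,0,0,0],[0,0,0,0,5,0,0]],
])

```text
time_s: 9.02
ee_pos: [538.9, 303.9, 196.7]
tool_rot: [-2.296, -2.048, -0.103]
force: [-2.1, 0.3, -1.5]
opening: 60.8
grip_force: 65.9
```

Request:
step_arm([
  [[0,0,0,0,5,0,0],[0,0,0,0,5,0,0],[0,0,0,0,5,0,0],[0,0,0,0,5,0,0],[0,0,0,0,5,0,0]],
])

```text
time_s: 9.43
ee_pos: [544.8, 290.9, 196.7]
tool_rot: [-2.062, -1.807, -0.558]
force: [-0.4, 0.2, -3.4]
opening: 61.2
grip_force: 65.9
```

Request:
step_arm([
  [[0,0,0,0,5,0,0],[0,0,0,0,5,0,0],[0,0,0,0,0,0,0]],
])

```text
time_s: 9.68
ee_pos: [544.9, 286.7, 193.6]
tool_rot: [-1.953, -1.699, -0.709]
force: [0.5, -1.9, -2.6]
opening: 60.7
grip_force: 66.0
```

```bash
python3 -c "
from h import *
xang();s=robot.state();print(s['ee_pos'],s['force'],s['opening'],s['grip_force'],s['qpos'])"
```

```text
xang 81.94443331719197 zaxis [ 0.0855  0.6385 -0.7648]
[544.8681 286.6514 193.6497] [ 0.5054 -1.8889 -2.5518] 60.68715761218844 66.00536584854126 [ 0.6884  0.3204 -1.0064  1.894  -0.5034  0.8476 -0.0989]
```

Request:
step_arm([
  [[0,0,0,0,5,0,0],[0,0,0,0,5,0,0],[0,0,0,0,5,0,0],[0,0,0,0,5,0,0],[0,0,0,0,0,0,0]],
])

```text
time_s: 10.1
ee_pos: [544.2, 289.1, 193.4]
tool_rot: [-1.705, -1.485, -0.981]
force: [-0.4, -1.2, -2.7]
opening: 61.2
grip_force: 66.0
```

Request:
step_arm([
  [[0,0,0,0,5,0,0],[0,0,0,0,5,0,0],[0,0,0,0,5,0,0],[0,0,0,0,5,0,0],[0,0,0,0,0,0,0]],
])

```text
time_s: 10.52
ee_pos: [544.2, 290.8, 192.9]
tool_rot: [-1.441, -1.254, -1.204]
force: [-0.1, -0.1, -2.5]
opening: 60.9
grip_force: 66.1
```

```bash
python3 -c "
from h import *
xang();s=robot.state();print(s['ee_pos'],s['force'],s['opening'],s['grip_force'],s['qpos'])"
```

```text
xang 79.39528432045869 zaxis [ 0.1269  0.9773 -0.1695]
[544.2479 290.8237 192.8609] [-0.054  -0.1427 -2.531 ] 60.8582415498473 66.05279088020325 [ 1.0101  0.9334 -1.1927  2.0331 -0.886   0.7456  0.6441]
```

Request:
step_arm([
  [[0,0,0,0,5,0,0],[0,0,0,0,4.8,0,0],[0,0,0,0,0,0,0]],
])

```text
time_s: 10.77
ee_pos: [544.3, 291.6, 193.5]
tool_rot: [-1.308, -1.142, -1.298]
force: [0.0, 0.6, -1.8]
opening: 61.0
grip_force: 66.1
```

Request:
step_arm([
  [[0.02,0,0,0,0,0,0],[0.02,0,0,0,0,0,0],[0.02,0,0,0,0,0,0],[0,0,0,0,0,0,0]],
])

```text
time_s: 11.1
ee_pos: [544.1, 293.8, 260.7]
tool_rot: [-1.307, -1.159, -1.3]
force: [-0.2, 0.4, -0.9]
opening: 61.0
grip_force: 66.1
```

```bash
python3 -c "
from h import *
xang();s=robot.state();print(s['ee_pos'],s['force'],s['opening'],s['grip_force'],s['qpos'])
p=shot('scene','tilt')"
```

```text
xang 112.16472460990028 zaxis [ 0.1258  0.992  -0.0108]
[544.0561 293.7513 260.7334] [-0.2282  0.3641 -0.895 ] 61.04696722354535 66.08749151229858 [ 1.0532  0.9765 -1.2607  2.0302 -0.9775  0.8111  0.7068]
```

View pics/tilt.png

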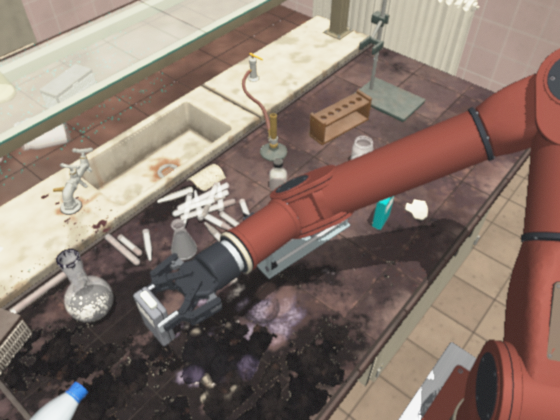

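The scene view shows the case held upright at (160,318) with the tab end up. The forearm passes over the rack at about (290,230). I'll shift farther left before lowering, and lowering is tool -x.

Request:
step_arm([
  [[0,0,0.03,0,0,0,0],[0,0,0.03,0,0,0,0],[0,0,0.03,0,0,0,0],[-0.03,0,0,0,0,0,0],[-0.03,0,0,0,0,0,0]],
])

```text
time_s: 11.57
ee_pos: [554.9, 383.4, 196.8]
tool_rot: [-1.305, -1.158, -1.301]
force: [1.3, -1.3, -3.6]
opening: 60.9
grip_force: 65.9
```

Request:
step_arm([
  [[-0.03,0,0,0,0,0,0],[-0.02,0,0,0,0,0,0],[0,0,0,0,0,0,0],[0,0,0,0,0,0,0]],
])

```text
time_s: 11.9
ee_pos: [556.1, 380.8, 146.2]
tool_rot: [-1.309, -1.149, -1.301]
force: [0.3, -0.5, -0.5]
opening: 61.1
grip_force: 66.0
```

```bash
cat > chk.py <<'E'
from h import *
xang();s=robot.state();print(s['ee_pos'],s['force'],s['opening'],s['grip_force'],s['qpos'])
W=world(imaging.read_camera('top'))
for y in range(400,-320,-40): # highest arm surface per y band, and its x extent
    m=(abs(W[...,1]-y)<20)&(W[...,2]>125)
    if m.sum()>10: print(y,'x',np.percentile(W[m][:,0],[3,97]),'z',np.percentile(W[m][:,2],[5,97]))
E
python3 chk.py
```

```text
xang 81.60369387898989 zaxis [ 0.129   0.9916 -0.0061]
[556.1135 380.761  146.2019] [ 0.3052 -0.5451 -0.4589] 61.10911738019234 66.00210785865784 [ 0.8159  1.2143 -1.1388  1.9922 -1.0564  0.6394  0.9808]
400 x [ 986.5266 1028.8378] z [334.1387 366.2921]
360 x [ 514.6613 1026.5862] z [139.2156 365.5863]
320 x [ 488.5149 1026.4929] z [146.6018 365.9933]
280 x [ 485.8294 1025.1421] z [144.8295 365.2621]
240 x [ 504.9414 1027.0399] z [159.1417 365.2885]
200 x [ 497.8676 1026.8559] z [161.8572 365.7286]
160 x [ 490.6633 1025.7684] z [165.6622 365.836 ]
120 x [ 485.8572 1025.6088] z [159.5044 365.943 ]
80 x [ 476.3427 1026.1462] z [157.5304 365.2335]
40 x [ 450.2797 1024.904 ] z [160.0869 365.6556]
0 x [ 433.2106 1024.1406] z [157.4042 365.4368]
-40 x [ 427.5014 1024.5094] z [160.8249 365.6105]
-80 x [ 403.8386 1024.562 ] z [222.5784 365.4654]
-120 x [ 374.6526 1024.0377] z [255.1695 365.4176]
-160 x [ 186.8064 1020.0324] z [ 291.9144 1460.8318]
-200 x [ 197.8414 1021.1943] z [314.2816 411.8057]
-240 x [ 205.8119 1018.7915] z [338.8586 435.1514]
-280 x [ 213.7503 1017.5492] z [358.5969 460.7212]
```

```bash
python3 - <<'E'
from h import *
W=world(imaging.read_camera('top'))
for y in range(240,-220,-40):
    m=(abs(W[...,1]-y)<10)&(W[...,2]>170)&(W[...,0]<680)
    if m.sum()>5: print(y,'x',np.percentile(W[m][:,0],[3,97]),'z',np.percentile(W[m][:,2],[5,50,99]))
E
```

```text
240 x [508.3095 566.038 ] z [171.8868 181.5775 189.9389]
200 x [498.3952 558.4652] z [172.2668 179.7086 190.7375]
160 x [493.1307 558.8538] z [173.0269 185.3103 192.4999]
120 x [488.341  554.0223] z [172.3742 185.3614 193.2574]
80 x [481.1941 549.1606] z [172.5316 185.7416 194.9289]
40 x [451.564 553.654] z [171.9589 188.8143 216.728 ]
0 x [430.7935 551.2524] z [177.4811 211.4518 235.3887]
-40 x [426.0342 541.725 ] z [180.7306 234.3906 251.7402]
-80 x [402.0321 502.3745] z [223.4746 264.1572 278.551 ]
-120 x [376.8659 480.3355] z [248.9752 290.7958 306.4884]
-160 x [184.1973 455.8499] z [278.8601 320.142  377.0242]
-200 x [196.7438 431.4499] z [311.4451 351.4464 410.6162]
```

Request:
step_arm([
  [[0,-0.015,0.02,0,0.4,0,0],[-0.02,0,0,0,0,0,0],[-0.02,0,0,0,0,0,0],[-0.02,0,0,0,0,0,0],[0,0,0,0,0,0,0]],
])

```text
time_s: 12.42
ee_pos: [544.5, 401.7, 83.7]
tool_rot: [-1.306, -1.143, -1.305]
force: [0.3, -0.7, -1.2]
opening: 61.3
grip_force: 66.0
```

Request:
step_arm([
  [[0,0,0,0,0,0,0],[0,0,0,0,0,0,0]],
])

```text
time_s: 12.58
ee_pos: [544.5, 402.4, 88.5]
tool_rot: [-1.3, -1.143, -1.309]
force: [-0.2, 0.1, -0.7]
opening: 61.0
grip_force: 66.0
```

```bash
python3 - <<'E'
from h import *
xang();s=robot.state();print(s['ee_pos'],s['force'],s['opening'],s['qpos'])
W=world(imaging.read_camera('top'))
for y in range(40,-130,-40):
    m=(abs(W[...,1]-y)<10)&(W[...,2]>100)&(W[...,0]<550)
    if m.sum()>5: print(y,'x',np.percentile(W[m][:,0],[3,97]),'z',np.percentile(W[m][:,2],[5,50,99]))
q=imaging.read_camera('scene');W=world(q)
m=(abs(W[...,0]-545)<40)&(W[...,1]>360)&(W[...,1]<460); P=W[m]; 
for z0 in range(0,120,10):
    k=P[(P[:,2]>=z0)&(P[:,2]<z0+10)]
    if len(k)>3: print(z0,len(k),np.percentile(k[:,0],[5,50,95]),np.percentile(k[:,1],[5,50,95]))
E
```

```text
xang -120.68106032373802 zaxis [0.1304 0.9915 0.0047]
[544.4726 402.364   88.4557] [-0.1815  0.0943 -0.6882] 60.991679089052276 [ 0.7737  1.3519 -1.0956  1.9803 -1.0525  0.5937  1.1076]
40 x [431.1241 543.232 ] z [109.1295 132.9387 161.0574]
0 x [422.323 535.679] z [112.4202 161.892  174.6394]
-40 x [414.944  523.2201] z [125.1704 183.977  200.9367]
-80 x [396.6837 490.1684] z [173.8238 210.7922 225.8144]
-120 x [165.8662 472.0956] z [202.9016 237.9205 324.8867]
0 188 [516.0395 569.9241 583.0479] [361.2736 399.9738 419.294 ]
10 12 [508.6021 513.3759 580.5791] [361.0678 364.8532 421.3787]
40 8 [510.9219 511.5615 548.3131] [378.211  380.7164 399.3281]
50 5 [510.3106 536.2009 566.6481] [382.5048 395.7635 399.2629]
70 4 [516.5584 546.0905 570.9098] [365.2591 383.9508 401.9414]
80 25 [505.7918 568.5175 570.7334] [360.6261 367.1145 401.6704]
90 93 [505.7369 511.7537 583.8283] [361.2918 376.5807 400.7388]
100 82 [505.3095 510.5941 570.9427] [363.3508 388.6337 400.854 ]
110 235 [510.3713 527.3949 566.6755] [373.1839 389.1734 399.8817]
```

Request:
step_arm([
  [[-0.008,0,0,0,0,0,0],[-0.006,0,0,0,0,0,0],[0,0,0,0,0,0,0],[0,0,0,0,0,0,0]],
])

```text
time_s: 13.02
ee_pos: [543.9, 402.3, 71.5]
tool_rot: [-1.303, -1.141, -1.306]
force: [-0.4, -0.6, -0.6]
opening: 60.7
grip_force: 66.0
```

Request:
step_arm([
  [[-0.003,0,0,0,0,0,0],[0,0,0,0,0,0,0],[0,0,0,0,0,0,0]],
])

```text
time_s: 13.27
ee_pos: [544.0, 402.5, 69.5]
tool_rot: [-1.301, -1.141, -1.307]
force: [0.4, -0.1, 1.7]
opening: 61.0
grip_force: 66.1
```

```bash
python3 - <<'E'
from h import *
xang();s=robot.state();print(s['ee_pos'],s['force'],s['opening'],s['qpos'])
q=imaging.read_camera('scene'); a,b=px(q,[545,390,60]).astype(int);print(a,b)
cv2.imwrite('pics/st.png',cv2.resize(q['frame'][max(b-70,0):b+70,max(a-80,0):a+110],None,fx=3,fy=3)[:,:,::-1])
E
```

```text
xang -98.50531883416618 zaxis [0.1304 0.9915 0.0045]
[543.9832 402.4992  69.497 ] [ 0.4421 -0.0752  1.6664] 60.971816412364724 [ 0.7652  1.3828 -1.073   1.967  -1.041   0.598   1.1278]
124 407
```

View pics/st.png

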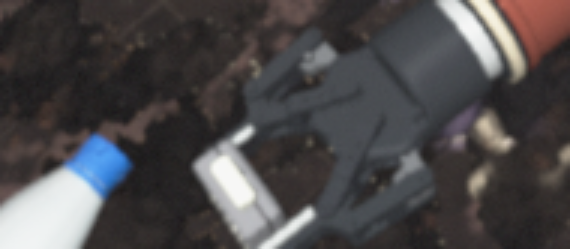

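The crop shows the case upright between the fingers at (240,190), tab top up, and the force confirms contact with the worktop. Next I release and back out.

Request:
step_arm([
  [[0,0,0,0,0,0,0.075],[0,0,0,0,0,0,0.0854],[0,0,0,0,0,0,0.0854],[0,0,0,0,0,0,0.0854],[0,0,-0.01,0,0,0,0.0854]],
])

```text
time_s: 13.73
ee_pos: [541.7, 393.6, 69.5]
tool_rot: [-1.3, -1.142, -1.306]
force: [-0.5, 0.8, -0.5]
opening: 85.4
grip_force: 0.0
```

Request:
step_arm([
  [[0,0,-0.02,0,0,0,0.0854],[0,0,-0.02,0,0,0,0.0854],[0,0,-0.02,0,0,0,0.0854],[0,0,0,0,0,0,0.0854],[0,0,0,0,0,0,0.0854]],
])

```text
time_s: 14.15
ee_pos: [535.7, 331.3, 68.2]
tool_rot: [-1.305, -1.142, -1.308]
force: [-0.8, 0.4, 0.3]
opening: 85.4
grip_force: 0.0
```

```bash
python3 - <<'E'
from h import *
xang();s=robot.state();print(s['ee_pos'],s['force'],s['opening'],s['qpos'])
W=world(imaging.read_camera('top'))
P=pts(W,90,125,(544,395),60);print(len(P),np.median(P[:,2]),rect(P))
P=pts(W,107,125,(544,395),60);print(len(P),np.median(P[:,2]),rect(P))
E
```

```text
xang -105.77991302106082 zaxis [0.1329 0.9911 0.002 ]
[535.6874 331.255   68.1969] [-0.8266  0.4379  0.2993] 85.37925024741786 [ 0.8676  1.3067 -1.0051  1.9915 -0.9728  0.7236  1.0692]
274 100.49740446111855 ((541.9237060546875, 384.26019287109375), (29.037046432495117, 61.04227828979492), 84.94031524658203)
58 110.95364632605344 ((541.2208251953125, 383.7477722167969), (12.338288307189941, 32.82220458984375), 75.6875991821289)
```

Request:
step_arm([
  [[0.03,0,-0.01,0,0,0,0.0854],[0.035,0,0,0,0,0,0.0854],[0.035,0,0,0,0,0,0.0854],[0.035,0,0,0,0,0,0.0854],[0.035,0,0,0,0,0,0.0854]],
])

```text
time_s: 14.62
ee_pos: [532.2, 323.7, 240.4]
tool_rot: [-1.3, -1.142, -1.305]
force: [0.5, 0.2, 0.9]
opening: 85.2
grip_force: 0.0
```

Request:
step_arm([
  [[0.035,0,0,0,0,0,0.0854],[0,0,0,0,-6,0,0.06],[0,0,0,0,-6,0,0.06],[0,0,0,0,-6,0,0.06],[0,0,0,0,-6,0,0.06]],
])

```text
time_s: 15.03
ee_pos: [532.6, 322.9, 273.7]
tool_rot: [-1.627, -1.427, -1.055]
force: [0.8, 0.2, -0.3]
opening: 59.8
grip_force: 0.0
```

Request:
step_arm([
  [[0,0,0,0,-6,0,0.06],[0,0,0,0,-6,0,0.06],[0,0,0,0,-6,0,0.06],[0,0,0,0,-6,0,0.06],[0,0,0,0,-6,0,0.06]],
])

```text
time_s: 15.45
ee_pos: [532.8, 322.8, 274.2]
tool_rot: [-1.997, -1.753, -0.648]
force: [-1.0, 0.1, -1.5]
opening: 60.1
grip_force: 0.0
```

Request:
step_arm([
  [[0,0,0,0,-6,0,0.06],[0,0,0,0,-6,0,0.06],[0,0,0,0,-6,0,0.06],[0,0,0,0,-6,0,0.06],[0,0,0,0,-6,0,0.06]],
])

```text
time_s: 15.87
ee_pos: [533.0, 323.2, 274.2]
tool_rot: [-2.309, -2.027, -0.121]
force: [-0.8, -0.5, 0.3]
opening: 60.0
grip_force: 0.0
```

Request:
step_arm([
  [[0,0,0,0,0,0,0.06],[0,0,0,0,0,0,0.06]],
])

```text
time_s: 16.03
ee_pos: [530.9, 326.4, 273.1]
tool_rot: [-2.296, -2.029, -0.124]
force: [0.5, -0.7, 0.0]
opening: 59.9
grip_force: 0.0
```

```bash
python3 - <<'E'
from h import *
s=robot.state();print(s['opening'],s['qpos'])
xang();plan([541.7,384,150],down(172.4))
E
```

```text
59.91677030093672 [ 0.146   0.3376 -0.9099  1.4972  0.1947  1.3527 -0.8826]
xang 82.93248727739827 zaxis [ 0.0113  0.1095 -0.9939]
now [530.9498 326.375  273.089 ] rows 13 shift/row [0.0034 0.0003 0.0099] (tot [0.0446 0.0039 0.1288] ) turn tot [  4.8317  -5.0765 -89.3618]
```

Request:
step_arm([
  [[0,0,0,0,-6.3,0,0.06],[0,0,0,0,0,-7,0.06],[0,0,0,0,0,-7,0.06],[0,0,0,0,0,-7,0.06],[0,0,0,0,0,-7,0.06]],
])

```text
time_s: 16.45
ee_pos: [533.4, 321.0, 272.9]
tool_rot: [-1.783, -2.585, 0.002]
force: [0.0, -0.9, 0.4]
opening: 60.1
grip_force: 0.0
```

Request:
step_arm([
  [[0,0,0,0,0,-7,0.06],[0,0,0,0,0,-7,0.06],[0,0,0,0,0,-7,0.06],[0,0,0,0,0,-7,0.06],[0,0,0,0,0,-7,0.06]],
])

```text
time_s: 16.87
ee_pos: [533.6, 320.6, 273.0]
tool_rot: [-0.925, -3.001, 0.001]
force: [0.6, 1.6, -0.1]
opening: 60.1
grip_force: 0.0
```

Request:
step_arm([
  [[0,0,0,0,0,-7,0.06],[0,0,0,0,0,-7,0.06],[0,0,0,0,0,-6,0.06],[0,0,0,0,0,0,0.06],[0,0,0,0,0,0,0.06]],
])

```text
time_s: 17.28
ee_pos: [533.6, 320.9, 273.1]
tool_rot: [-0.404, -3.114, 0.002]
force: [-0.1, 0.4, 0.3]
opening: 59.8
grip_force: 0.0
```

```bash
python3 - <<'E'
from h import *
s=robot.state();print(s['opening'],s['qpos'])
xang();plan([541.7,384,150],down(172.4))
W=world(imaging.read_camera('top'));P=pts(W,90,125,(544,384),40);print(len(P),np.median(P[:,2]),rect(P))
E
```

```text
59.78990189255317 [ 0.208   0.4902 -1.1556  1.4285  0.4457  1.5095  0.3834]
xang 165.22396066605336 zaxis [-0.0014 -0.0009 -1.    ]
now [533.638  320.8939 273.0815] rows 4 shift/row [0.002  0.0158 0.0308] (tot [0.0082 0.0632 0.123 ] ) turn tot [-0.068  -0.0696 -7.176 ]
115 99.44567934447173 ((557.7813110351562, 381.8576354980469), (26.950971603393555, 29.476036071777344), 81.70381164550781)
```

Request:
step_arm([
  [[0,0,0,0,0,-7.1,0.06],[0,0.03,0,0,0,0,0.06],[0,0.033,0,0,0,0,0.06],[0,0,0.03,0,0,0,0.06],[0,0,0.03,0,0,0,0.06]],
])

```text
time_s: 17.75
ee_pos: [540.5, 388.2, 214.3]
tool_rot: [0.202, 3.134, 0.004]
force: [0.5, -1.5, -0.9]
opening: 60.5
grip_force: 0.0
```

Request:
step_arm([
  [[0,0,0.03,0,0,0,0.06],[0,0,0.03,0,0,0,0.06],[0,0,0,0,0,0,0.06],[0,0,0,0,0,0,0.06],[0,0,0,0,0,0,0.06]],
])

```text
time_s: 18.17
ee_pos: [542.0, 385.1, 155.5]
tool_rot: [0.205, 3.134, -0.0]
force: [0.1, 0.1, 0.3]
opening: 60.2
grip_force: 0.0
```

```bash
python3 - <<'E'
from h import *
s=robot.state();print(s['opening'],s['qpos'])
xang();plan([541.7,384,66],down(172.4))
E
```

```text
60.249958831300944 [ 0.0502  0.6539 -1.0903  1.4784  0.5848  1.3624  0.3646]
xang 172.5123868960431 zaxis [ 0.0009 -0.0002 -1.    ]
now [541.97  385.054 155.543] rows 3 shift/row [ 0.0001 -0.0004  0.0298] (tot [ 0.0002 -0.0011  0.0895] ) turn tot [-0.0052  0.0517  0.1124]
```

Request:
step_arm([
  [[0,-0.001,0.03,0,0,0,0.06],[0,0,0.03,0,0,0,0.06],[0,0,0.02,0,0,0,0.06],[0,0,0.009,0,0,0,0.06],[0,0,0,0,0,0,0.06]],
])

```text
time_s: 18.58
ee_pos: [541.5, 383.2, 64.5]
tool_rot: [-0.204, -3.134, 0.003]
force: [-0.5, -0.2, -0.4]
opening: 59.7
grip_force: 0.0
```

Request:
step_arm([
  [[0,0,0,0,0,0,0.06],[0,0,0,0,0,0,0.04],[0,0,0,0,0,0,0.03],[0,0,0,0,0,0,0.02],[0,0,0,0,0,0,0]],
])

```text
time_s: 19.0
ee_pos: [542.0, 384.1, 66.2]
tool_rot: [0.203, 3.133, -0.001]
force: [-0.8, 0.1, 6.9]
opening: 25.3
grip_force: 60.2
```

Request:
step_arm([
  [[0,0,0,0,0,0,0],[0,0,0,0,0,0,0],[0,0,0,0,0,0,0]],
])

```text
time_s: 19.25
ee_pos: [541.9, 384.1, 66.1]
tool_rot: [0.203, 3.134, -0.001]
force: [-0.4, 0.1, 7.3]
opening: 25.2
grip_force: 60.2
```

Request:
step_arm([
  [[0,0,-0.02,0,0,0,0],[0,0,-0.04,0,0,0,0],[0,0,-0.04,0,0,0,0],[0,0,-0.04,0,0,0,0],[0,0,-0.03,0,0,0,0]],
])

```text
time_s: 19.67
ee_pos: [541.3, 384.3, 238.4]
tool_rot: [0.202, 3.134, 0.0]
force: [0.6, 1.3, -1.2]
opening: 25.2
grip_force: 59.4
```

```bash
python3 - <<'E'
from h import *
s=robot.state();print(s['opening'],s['grip_force'],s['force'],s['qpos'])
xang();plan([*rack(0,25),236],down(168.7))
E
```

```text
25.183620397014504 59.405497312545776 [ 0.5759  1.3151 -1.2457] [ 0.0558  0.5963 -1.1264  1.375   0.5348  1.4941  0.4043]
xang 172.61748139102718 zaxis [ 0.0015 -0.0001 -1.    ]
now [541.3437 384.2583 238.3523] rows 13 shift/row [-0.008  -0.0394  0.0002] (tot [-0.1043 -0.5126  0.0024] ) turn tot [0.0107 0.0882 3.9175]
```

Request:
step_arm([
  [[0,0,-0.02,0,0,0,0],[-0.008,-0.038,0,0,0,0,0],[-0.008,-0.038,0,0,0,0,0],[-0.008,-0.038,0,0,0,0,0],[-0.008,-0.038,0,0,0,0,0]],
])

```text
time_s: 20.08
ee_pos: [553.2, 227.5, 254.9]
tool_rot: [-0.202, -3.135, 0.003]
force: [1.8, -1.2, -0.9]
opening: 25.7
grip_force: 59.8
```

Request:
step_arm([
  [[-0.008,-0.038,0,0,0,0,0],[-0.008,-0.038,0,0,0,0,0],[-0.008,-0.038,0,0,0,0,0],[-0.008,-0.038,0,0,0,0,0],[-0.008,-0.038,0,0,0,0,0]],
])

```text
time_s: 20.5
ee_pos: [568.4, 33.4, 255.4]
tool_rot: [0.203, 3.135, -0.004]
force: [1.3, -0.2, -1.6]
opening: 25.0
grip_force: 59.9
```

Request:
step_arm([
  [[-0.008,-0.038,0,0,0,0,0],[-0.008,-0.038,0,0,0,0,0],[-0.008,-0.038,0,0,0,0,0],[0,0,0,0,0,3.9,0],[0,0,0,0,0,0,0]],
])

```text
time_s: 20.92
ee_pos: [577.7, -84.3, 255.0]
tool_rot: [-0.323, -3.124, 0.003]
force: [-0.1, 1.2, -1.4]
opening: 25.4
grip_force: 59.9
```

```bash
python3 - <<'E'
from h import *
s=robot.state();print(s['opening'],s['grip_force'],s['force'],s['qpos'])
xang();plan([*rack(0,25),190],down(168.7))
E
```

```text
25.354835461196195 59.879997968673706 [-0.0941  1.1606 -1.3781] [ 0.98    0.4061 -1.1749  1.5536  0.3784  1.4351  1.1466]
xang 168.1882759257055 zaxis [-0.0009 -0.0018 -1.    ]
now [577.6719 -84.3331 255.0394] rows 2 shift/row [-0.0061 -0.0258  0.0326] (tot [-0.0121 -0.0516  0.0651] ) turn tot [-0.1107 -0.0318 -0.5117]
```

Request:
step_arm([
  [[-0.006,-0.026,0,0,0,-0.5,0],[-0.006,-0.026,0,0,0,0,0],[0,0,0.03,0,0,0,0],[0,0,0.025,0,0,0,0],[0,0,0.01,0,0,0,0]],
])

```text
time_s: 21.33
ee_pos: [578.2, -133.5, 187.6]
tool_rot: [-0.292, -3.125, 0.002]
force: [-0.9, 0.6, -2.0]
opening: 25.2
grip_force: 59.8
```

Request:
step_arm([
  [[0,0,0,0,0,0,0],[0,0,0,0,0,0,0]],
])

```text
time_s: 21.5
ee_pos: [579.8, -133.0, 191.2]
tool_rot: [-0.292, -3.128, 0.002]
force: [1.2, -1.1, -0.8]
opening: 25.1
grip_force: 59.8
```

```bash
cat >> h.py <<'E'
def inrack(P):
    a=np.radians(RA); d=P[:,:2]-RC; return np.stack([d@[np.sin(a),-np.cos(a)],d@[np.cos(a),np.sin(a)],P[:,2]],-1)
E
python3 - <<'E'
from h import *
s=robot.state();print(s['force'])
xang();plan([*rack(0,25),180],down(168.7))
p=imaging.read_camera('scene');q=imaging.read_camera('top')
for n,c in(('scene',p),('top',q)):
    W=world(c).reshape(-1,3);P=inrack(W)
    for lo,hi in((76,93),(126,140),(140,155)):
        k=P[(abs(P[:,0])<60)&(P[:,1]>-130)&(P[:,1]<(145 if lo<100 else 70))&(P[:,2]>lo)&(P[:,2]<hi)]
        if lo<100:
            L=k[(k[:,0]<-25)&(abs(k[:,1])<110)];R=k[(k[:,0]>25)&(abs(k[:,1])<110)]
            print(n,'rodL',np.percentile(L[:,0],[3,50,97]),'rodR',np.percentile(R[:,0],[3,50,97]),'y',np.percentile(k[:,1],[1,99]))
            for S in(L,R): print(np.polyfit(S[:,1],S[:,0],1),len(S))
        else: 
            k=k[k[:,1]>-15]; print(n,lo,len(k), len(k)>5 and (np.percentile(k[:,0],[3,50,97]),np.percentile(k[:,1],[3,50,97])))
I=p['frame'];a,b=px(p,[578,-138,130]).astype(int)
cv2.imwrite('pics/held.png',cv2.resize(I[b-60:b+80,a-90:a+100],None,fx=4,fy=4,interpolation=cv2.INTER_CUBIC)[:,:,::-1])
E
```

```text
[ 1.2098 -1.0583 -0.7674]
xang 169.33757981996564 zaxis [-0.0002 -0.0013 -1.    ]
now [ 579.8002 -133.0267  191.165 ] rows 1 shift/row [ 0.0001 -0.0045  0.0112] (tot [ 0.0001 -0.0045  0.0112] ) turn tot [-0.0764  0.0032  0.6376]
scene rodL [-40.8397 -36.9359 -27.1681] rodR [30.9198 36.3461 40.6297] y [-122.094   130.2755]
[ -0.0138 -35.9473] 344
[-0.0159 36.7009] 84
scene 126 77 (array([-32.013 , -14.6909,  25.8426]), array([20.4114, 41.9914, 44.1444]))
scene 140 106 (array([-31.9628, -15.8076,  27.4049]), array([21.2473, 41.6986, 43.672 ]))
top rodL [-40.0564 -36.1091 -32.5807] rodR [33.8676 37.7283 41.4278] y [-127.8878  128.3375]
[  0.0012 -36.1118] 68
[ 0.0094 38.2255] 86
top 126 0 False
top 140 0 False
```

View pics/held.png

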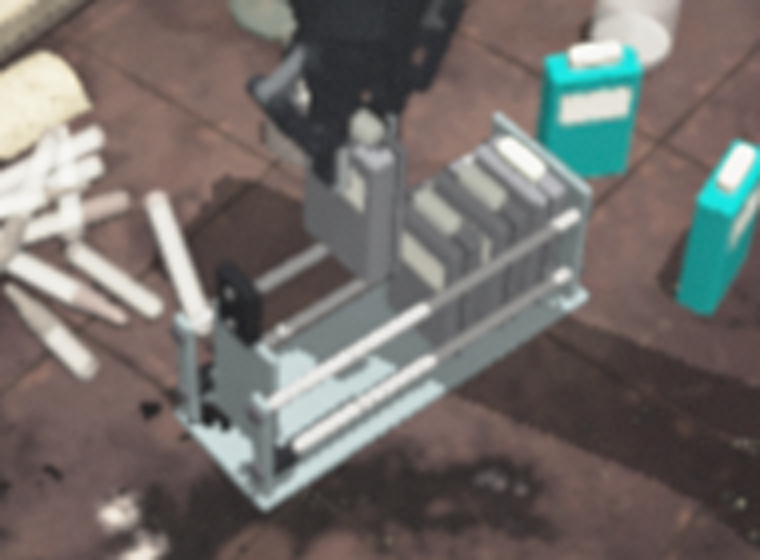

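The crop shows the case upright in the gripper at (355,220), lined up over the free channel between the stop at (240,300) and filed_3 at (425,250). The rods put the channel centre at x of about +0.6 and the case is at about -0.5, so I shift +1 mm and lower in steps.

Request:
step_arm([
  [[-0.001,0,0.01,0,0,0.6,0],[0,0,0.015,0,0,0,0],[0,0,0.01,0,0,0,0],[0,0,0,0,0,0,0]],
])

```text
time_s: 21.93
ee_pos: [579.1, -134.6, 152.4]
tool_rot: [-0.312, -3.122, 0.002]
force: [-0.3, 0.4, -1.8]
opening: 25.4
grip_force: 59.8
```

Request:
step_arm([
  [[0,0,0.005,0,0,0,0],[0,0,0.005,0,0,0,0],[0,0,0.005,0,0,0,0],[0,0,0,0,0,0,0]],
])

```text
time_s: 22.27
ee_pos: [580.2, -134.6, 139.4]
tool_rot: [-0.312, -3.125, 0.002]
force: [-0.8, -1.0, -1.6]
opening: 25.1
grip_force: 59.8
```

```bash
python3 - <<'E'
from h import *
s=robot.state();print(s['force'],s['wrist_torque'])
xang();plan([*rack(0.6,29),75],down(168.7))
E
```

```text
[-0.8163 -0.9851 -1.5743] [-0.0446  0.0449 -0.0482]
xang 168.59547853060295 zaxis [-0.0013 -0.0014 -1.    ]
now [ 580.1998 -134.5629  139.4265] rows 2 shift/row [0.     0.0005 0.0322] (tot [0.     0.001  0.0644] ) turn tot [-0.0924 -0.057  -0.1045]
```

Request:
step_arm([
  [[0,0,0.01,0,0,0,0],[0,0,0.01,0,0,0,0],[0,0,0.01,0,0,0,0],[0,0,0,0,0,0,0]],
])

```text
time_s: 22.6
ee_pos: [579.2, -134.7, 107.8]
tool_rot: [-0.312, -3.123, 0.002]
force: [-0.4, -0.2, -1.9]
opening: 25.1
grip_force: 59.8
```

Request:
step_arm([
  [[0,0,0.01,0,0,0,0],[0,0,0.01,0,0,0,0],[0,0,0.006,0,0,0,0],[0,0,0.004,0,0,0,0],[0,0,0,0,0,0,0]],
])

```text
time_s: 23.02
ee_pos: [580.1, -134.5, 79.3]
tool_rot: [-0.312, -3.125, 0.002]
force: [-0.7, 0.0, -2.3]
opening: 25.4
grip_force: 59.8
```

```bash
python3 - <<'E'
from h import *
s=robot.state();print(s['force'],s['wrist_torque'])
xang();plan([*rack(0.6,29),72],down(168.7))
E
```

```text
[-0.7234  0.0278 -2.3017] [ 0.0204 -0.0333  0.0335]
xang 168.6025470723906 zaxis [-0.0016 -0.0012 -1.    ]
now [ 580.0714 -134.5408   79.325 ] rows 1 shift/row [-0.      0.0009  0.0073] (tot [-0.      0.0009  0.0073] ) turn tot [-0.0863 -0.0764 -0.0974]
```

Request:
step_arm([
  [[0,0,0.003,0,0,0,0],[0,0,0.002,0,0,0,0],[0,0,0,0,0,0,0]],
])

```text
time_s: 23.27
ee_pos: [580.6, -134.6, 75.3]
tool_rot: [-0.312, -3.126, 0.003]
force: [-0.6, 0.7, -1.1]
opening: 25.5
grip_force: 59.8
```

Request:
step_arm([
  [[0,0,0.0015,0,0,0,0],[0,0,0,0,0,0,0],[0,0,0,0,0,0,0]],
])

```text
time_s: 23.52
ee_pos: [580.7, -134.7, 74.0]
tool_rot: [0.312, 3.126, -0.003]
force: [-0.4, 0.4, -0.7]
opening: 25.3
grip_force: 59.8
```

Request:
step_arm([
  [[0,0,0.0015,0,0,0,0],[0,0,0,0,0,0,0],[0,0,0,0,0,0,0]],
])

```text
time_s: 23.77
ee_pos: [580.6, -134.6, 72.4]
tool_rot: [-0.312, -3.126, 0.003]
force: [-0.7, 0.2, -1.5]
opening: 25.4
grip_force: 59.8
```

Request:
step_arm([
  [[0,0,0.001,0,0,0,0],[0,0,0,0,0,0,0],[0,0,0,0,0,0,0]],
])

```text
time_s: 24.02
ee_pos: [580.8, -134.6, 72.1]
tool_rot: [0.312, 3.126, -0.003]
force: [-2.6, 0.3, 5.9]
opening: 25.6
grip_force: 60.7
```

Request:
step_arm([
  [[0,0,0,0,0,0,0.035],[0,0,0,0,0,0,0.042],[0,0,0,0,0,0,0.042],[0,0,0,0,0,0,0.042],[0,0,-0.01,0,0,0,0.042]],
])

```text
time_s: 24.43
ee_pos: [579.5, -134.6, 80.1]
tool_rot: [-0.312, -3.123, 0.002]
force: [-0.1, -0.9, -0.1]
opening: 42.1
grip_force: 0.0
```

Request:
step_arm([
  [[0,0,-0.03,0,0,0,0.042],[0,0,-0.04,0,0,0,0.042],[0,0,-0.04,0,0,0,0.042],[0,0,-0.02,0,0,0,0.05],[0,0,0,0,0,0,0.05]],
])

```text
time_s: 24.85
ee_pos: [583.1, -133.8, 217.5]
tool_rot: [0.311, 3.119, -0.004]
force: [0.6, -1.1, 0.1]
opening: 49.8
grip_force: 0.0
```

```bash
python3 - <<'E'
from h import *
s=robot.state();print(s['force'],s['opening'],s['qpos'])
xang();plan([596.8,-53.4,200],down(168.7))
p=imaging.read_camera('scene'); P=inrack(world(p).reshape(-1,3))
k=P[(abs(P[:,0])<45)&(P[:,1]>-120)&(P[:,1]<70)&(P[:,2]>103)&(P[:,2]<109)]
print(np.histogram(k[:,1],np.arange(-120,75,5)))
I=p['frame'];a,b=px(p,[578,-138,130]).astype(int)
cv2.imwrite('pics/in.png',cv2.resize(I[b-60:b+80,a-90:a+100],None,fx=4,fy=4,interpolation=cv2.INTER_CUBIC)[:,:,::-1])
E
```

```text
[ 0.5593 -1.1092  0.0586] 49.80904420237799 [ 1.0229  0.4542 -1.1435  1.5803  0.4235  1.3728  1.2079]
xang 168.61963003415613 zaxis [ 0.0071 -0.0035 -1.    ]
now [ 583.0884 -133.8181  217.516 ] rows 3 shift/row [0.0009 0.0272 0.0058] (tot [0.0026 0.0816 0.0173] ) turn tot [-0.1147  0.4369 -0.0808]
(array([29, 11, 12, 24, 36, 27,  2, 11, 13, 13, 29, 39, 18,  0, 11, 13, 15,
       29, 38, 19,  0,  0,  0,  0,  0,  0,  0,  9, 16, 17, 31, 43, 15,  0,
        0,  0,  0,  0]), array([-120, -115, -110, -105, -100,  -95,  -90,  -85,  -80,  -75,  -70,
        -65,  -60,  -55,  -50,  -45,  -40,  -35,  -30,  -25,  -20,  -15,
        -10,   -5,    0,    5,   10,   15,   20,   25,   30,   35,   40,
         45,   50,   55,   60,   65,   70]))
```

View pics/in.png

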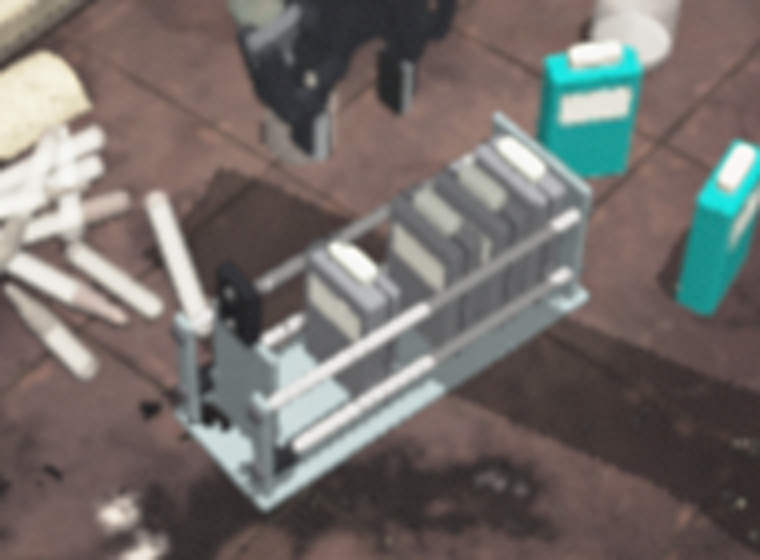

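The crop shows the fourth case standing upright between the rods at (350,310), with a gap before filed_3 and the stop behind it at (240,330). Next is the stop.

Request:
step_arm([
  [[0,0.027,0,0,0,0,0.05],[0,0.027,0,0,0,0,0.05],[0,0.027,0,0,0,0,0.05],[0,0,0,0,0,0,0.05],[0,0,0,0,0,0,0.05]],
])

```text
time_s: 25.32
ee_pos: [596.2, -52.9, 210.8]
tool_rot: [-0.306, -3.126, 0.002]
force: [-0.3, -0.3, -0.0]
opening: 49.8
grip_force: 0.0
```

```bash
python3 - <<'E'
from h import *
xang();plan([596.8,-53.4,127],down(168.7))
p=imaging.read_camera('scene'); P=inrack(world(p).reshape(-1,3))
k=P[(abs(P[:,0])<25)&(P[:,1]>70)&(P[:,1]<125)&(P[:,2]>118)&(P[:,2]<157)];print(len(k),np.percentile(k,[3,50,97],axis=0))
E
```

```text
xang 168.81565797854128 zaxis [-0.0012 -0.0012 -1.    ]
now [596.2449 -52.9072 210.8288] rows 3 shift/row [-0.0002 -0.0001  0.0279] (tot [-0.0007 -0.0003  0.0838] ) turn tot [-0.0835 -0.0533  0.1157]
139 [[-15.8175 106.1366 119.9666]
 [ -5.7135 115.5936 139.8647]
 [ 14.1628 117.0809 156.6495]]
```

Request:
step_arm([
  [[0,0,0.035,0,0,0,0.05],[0,0,0.03,0,0,0,0.05],[0,0,0.015,0,0,0,0.05],[0,0,0.003,0,0,0,0.05],[0,0,0,0,0,0,0]],
])

```text
time_s: 25.78
ee_pos: [596.1, -56.0, 127.7]
tool_rot: [-0.313, -3.124, 0.002]
force: [-0.1, 1.1, 0.7]
opening: 39.2
grip_force: 0.0
```

Request:
step_arm([
  [[0,0,0,0,0,0,0],[0,0,0,0,0,0,0],[0,0,0,0,0,0,0],[0,0,0,0,0,0,0],[0,0,0,0,0,0,0]],
])

```text
time_s: 26.2
ee_pos: [597.7, -55.0, 130.1]
tool_rot: [0.312, 3.124, -0.003]
force: [-0.5, -0.0, 7.2]
opening: 11.0
grip_force: 59.2
```

Request:
step_arm([
  [[0,-0.006,0,0,0,0,0],[0,-0.008,0,0,0,0,0],[0,-0.008,0,0,0,0,0],[0,-0.008,0,0,0,0,0],[0,-0.008,0,0,0,0,0]],
])

```text
time_s: 26.62
ee_pos: [590.2, -92.1, 130.1]
tool_rot: [0.311, 3.123, -0.002]
force: [0.8, 2.9, 7.4]
opening: 11.3
grip_force: 60.2
```

Request:
step_arm([
  [[0,-0.008,0,0,0,0,0],[0,-0.008,0,0,0,0,0],[0,-0.004,0,0,0,0,0],[0,-0.002,0,0,0,0,0],[0,0,0,0,0,0,0]],
])

```text
time_s: 27.03
ee_pos: [585.6, -114.7, 130.1]
tool_rot: [0.313, 3.124, -0.003]
force: [-1.1, -0.5, 8.7]
opening: 11.1
grip_force: 60.4
```

```bash
python3 - <<'E'
from h import *
s=robot.state();print(s['force'],s['opening'],s['grip_force'],inrack(np.array([s['ee_pos']])));xang()
E
```

```text
[-1.146  -0.5282  8.6509] 11.090255769661034 60.432032346725464 [[  2.1462  48.6887 130.1131]]
xang 168.5554125421561 zaxis [ 0.002  -0.0023 -1.    ]
```

Request:
step_arm([
  [[0,-0.003,0,0,0,0,0],[0,-0.003,0,0,0,0,0],[0,-0.003,0,0,0,0,0],[0,-0.003,0,0,0,0,0],[0,-0.003,0,0,0,0,0]],
])

```text
time_s: 27.45
ee_pos: [583.0, -128.1, 130.2]
tool_rot: [0.311, 3.123, -0.002]
force: [-0.0, 3.0, 8.2]
opening: 10.9
grip_force: 60.2
```

Request:
step_arm([
  [[0,-0.003,0,0,0,0,0],[0,-0.003,0,0,0,0,0],[0,-0.003,0,0,0,0,0],[0,-0.003,0,0,0,0,0],[0,-0.003,0,0,0,0,0]],
])

```text
time_s: 27.87
ee_pos: [580.0, -142.8, 130.1]
tool_rot: [0.311, 3.123, -0.002]
force: [0.3, 3.4, 7.7]
opening: 11.1
grip_force: 60.2
```

Request:
step_arm([
  [[0,-0.003,0,0,0,0,0],[0,-0.003,0,0,0,0,0],[0,-0.003,0,0,0,0,0],[0,-0.003,0,0,0,0,0],[0,0,0,0,0,0,0]],
])

```text
time_s: 28.28
ee_pos: [577.5, -155.3, 130.1]
tool_rot: [0.312, 3.124, -0.002]
force: [-0.6, 1.3, 6.8]
opening: 10.8
grip_force: 60.2
```

```bash
cat > c2.py <<'E'
from h import *
s=robot.state();print(s['force'],s['opening'],s['grip_force'],inrack(np.array([s['ee_pos']])));xang()
p=imaging.read_camera('scene'); P=inrack(world(p).reshape(-1,3))
k=P[(abs(P[:,0])<45)&(P[:,1]>-120)&(P[:,1]<70)&(P[:,2]>102)&(P[:,2]<108)]
print(np.histogram(k[:,1],np.arange(-120,50,4)))
E
python3 c2.py
```

```text
[-0.5745  1.3327  6.8484] 10.80309501609385 60.241772532463074 [[  2.1084   7.273  130.1469]]
xang 168.5899463336463 zaxis [ 0.0023 -0.0018 -1.    ]
(array([23,  8, 11, 10, 16, 22, 34, 12,  4,  6, 10,  8, 16, 20, 30, 24,  0,
        9,  9,  8,  9, 17, 24, 21,  9,  4,  9,  7, 11,  9,  2, 19,  2,  0,
        0,  0,  0,  0,  0,  0,  0,  0]), array([-120, -116, -112, -108, -104, -100,  -96,  -92,  -88,  -84,  -80,
        -76,  -72,  -68,  -64,  -60,  -56,  -52,  -48,  -44,  -40,  -36,
        -32,  -28,  -24,  -20,  -16,  -12,   -8,   -4,    0,    4,    8,
         12,   16,   20,   24,   28,   32,   36,   40,   44,   48]))
```

Request:
step_arm([
  [[0,-0.002,0,0,0,0,0],[0,-0.002,0,0,0,0,0],[0,-0.002,0,0,0,0,0],[0,-0.002,0,0,0,0,0],[0,0,0,0,0,0,0]],
])

```text
time_s: 28.75
ee_pos: [576.0, -162.6, 130.2]
tool_rot: [0.311, 3.123, -0.002]
force: [0.4, 3.8, 7.1]
opening: 11.0
grip_force: 60.2
```

Request:
step_arm([
  [[0,-0.001,0,0,0,0,0],[0,-0.001,0,0,0,0,0],[0,-0.001,0,0,0,0,0]],
])

```text
time_s: 29.0
ee_pos: [575.5, -164.9, 130.2]
tool_rot: [0.31, 3.123, -0.001]
force: [1.0, 4.9, 6.9]
opening: 10.8
grip_force: 60.1
```

Request:
step_arm([
  [[0,-0.001,0,0,0,0,0],[0,-0.001,0,0,0,0,0]],
])

```text
time_s: 29.17
ee_pos: [575.1, -166.9, 130.2]
tool_rot: [0.31, 3.123, -0.001]
force: [2.5, 4.5, 7.3]
opening: 11.2
grip_force: 60.1
```

Request:
step_arm([
  [[0,-0.001,0,0,0,0,0]],
])

```text
time_s: 29.25
ee_pos: [575.0, -167.9, 130.2]
tool_rot: [0.31, 3.123, -0.001]
force: [1.5, 5.2, 7.0]
opening: 11.1
grip_force: 60.1
```

```bash
python3 c2.py
```

```text
[1.54   5.2443 6.9617] 11.133377964541713 60.08310556411743 [[  2.1006  -5.576  130.1757]]
xang 168.65294399558513 zaxis [ 0.0027 -0.001  -1.    ]
(array([28, 10,  8,  8, 11, 21, 28, 13,  6, 10,  7, 11, 19, 32,  8, 11,  7,
        4, 16, 19, 10,  9,  7,  9, 13,  9,  8,  1, 15,  0,  0,  0,  0,  0,
        0,  0,  0,  0,  0,  0,  0,  0]), array([-120, -116, -112, -108, -104, -100,  -96,  -92,  -88,  -84,  -80,
        -76,  -72,  -68,  -64,  -60,  -56,  -52,  -48,  -44,  -40,  -36,
        -32,  -28,  -24,  -20,  -16,  -12,   -8,   -4,    0,    4,    8,
         12,   16,   20,   24,   28,   32,   36,   40,   44,   48]))
```

Request:
step_arm([
  [[0,-0.0007,0,0,0,0,0]],
])

```text
time_s: 29.38
ee_pos: [574.8, -168.5, 130.2]
tool_rot: [0.31, 3.123, -0.001]
force: [1.3, 4.7, 6.4]
opening: 11.1
grip_force: 60.1
```

Request:
step_arm([
  [[0,-0.0007,0,0,0,0,0],[0,0,0,0,0,0,0]],
])

```text
time_s: 29.55
ee_pos: [574.7, -169.4, 130.2]
tool_rot: [0.311, 3.123, -0.001]
force: [0.9, 4.5, 6.9]
opening: 10.9
grip_force: 60.1
```

Request:
step_arm([
  [[0,-0.0007,0,0,0,0,0],[0,-0.0007,0,0,0,0,0]],
])

```text
time_s: 29.72
ee_pos: [574.4, -170.4, 130.2]
tool_rot: [0.31, 3.123, -0.001]
force: [1.1, 4.9, 6.8]
opening: 11.2
grip_force: 60.1
```

Request:
step_arm([
  [[0,-0.0007,0,0,0,0,0]],
])

```text
time_s: 29.8
ee_pos: [574.3, -171.0, 130.1]
tool_rot: [0.31, 3.123, -0.0]
force: [1.9, 7.7, 6.6]
opening: 11.0
grip_force: 60.0
```

Force is starting to rise at TCP y of about -8.8, where contact is expected, so I continue in half-millimetre steps.

Request:
step_arm([
  [[0,-0.0005,0,0,0,0,0]],
])

```text
time_s: 29.88
ee_pos: [574.3, -170.9, 130.2]
tool_rot: [0.309, 3.123, 0.001]
force: [3.0, 8.0, 5.7]
opening: 11.1
grip_force: 59.9
```

Request:
step_arm([
  [[0,-0.0005,0,0,0,0,0]],
])

```text
time_s: 29.97
ee_pos: [574.3, -170.9, 130.2]
tool_rot: [0.309, 3.123, 0.001]
force: [3.3, 9.8, 4.9]
opening: 10.8
grip_force: 59.9
```

Request:
step_arm([
  [[0,-0.0005,0,0,0,0,0],[0,0,0,0,0,0,0]],
])

```text
time_s: 30.13
ee_pos: [574.3, -170.9, 130.2]
tool_rot: [0.308, 3.123, 0.002]
force: [2.1, 10.0, 5.9]
opening: 11.1
grip_force: 59.9
```

Request:
step_arm([
  [[0,0,0,0,0,0,0.03],[0,0,0,0,0,0,0.045],[0,0,0,0,0,0,0.045],[0,0,-0.01,0,0,0,0.045],[0,0,-0.03,0,0,0,0.045]],
])

```text
time_s: 30.55
ee_pos: [570.3, -174.3, 165.8]
tool_rot: [-0.313, -3.12, 0.001]
force: [0.6, -0.2, 0.3]
opening: 44.9
grip_force: 0.0
```

Request:
step_arm([
  [[0,0,-0.04,0,0,0,0.045],[0,0,-0.04,0,0,0,0.045],[0,0,-0.04,0,0,0,0.045],[0,0.03,0,0,0,0,0.045],[0,0.03,0,0,0,0,0.045]],
])

```text
time_s: 30.97
ee_pos: [585.6, -116.2, 291.7]
tool_rot: [0.32, 3.121, -0.004]
force: [0.9, 0.1, -1.2]
opening: 45.1
grip_force: 0.0
```

Request:
step_arm([
  [[0,0,0,0,0,0,0.045],[0,0,0,0,0,0,0.045],[0,0,0,0,0,0,0.045]],
])

```text
time_s: 31.22
ee_pos: [584.5, -115.2, 288.7]
tool_rot: [-0.312, -3.126, 0.004]
force: [0.3, 0.8, 0.2]
opening: 45.0
grip_force: 0.0
```

```bash
python3 - <<'E'
from h import *
s=robot.state();print(s['force'],s['ee_pos'])
p=imaging.read_camera('scene'); P=inrack(world(p).reshape(-1,3))
k=P[(abs(P[:,0])<20)&(abs(P[:,1])<60)&(P[:,2]>122)&(P[:,2]<157)];print('grip',len(k),np.percentile(k,[3,50,97],axis=0))
for c in(p,imaging.read_camera('top')): print([(np.round(r['location']),round(r['conf'],2)) for l in('filed','stop_grip','conical_flask','open_jar','reagent_bottle') for r in imaging.landmark_of(c,l)[:5]])
I=p['frame'];a,b=px(p,[578,-138,130]).astype(int)
cv2.imwrite('pics/end.png',cv2.resize(I[b-60:b+80,a-90:a+100],None,fx=4,fy=4,interpolation=cv2.INTER_CUBIC)[:,:,::-1])
E
```

```text
[0.2965 0.7641 0.2166] [ 584.4839 -115.2395  288.7398]
grip 131 [[-16.3232 -12.6687 122.6511]
 [ -5.4642  -3.9645 140.2637]
 [ 14.0189  -1.9025 156.5737]]
[(array([ 566., -215.,   53.]), 0.77), (array([ 577., -378.,   52.]), 0.73), (array([ 555., -266.,   57.]), 0.72), (array([ 453., -354.,   50.]), 0.58), (array([ 557., -241.,   52.]), 0.54), (array([ 571., -170.,  144.]), 0.8), (array([769.,  49.,   0.]), 0.62), (array([ 616., -499.,    1.]), 0.97), (array([ 736., -268.,    1.]), 0.65)]
[(array([ 452., -348.,   48.]), 0.76), (array([ 556., -239.,   56.]), 0.75), (array([ 579., -382.,   52.]), 0.73), (array([ 552., -262.,   54.]), 0.59), (array([ 566., -215.,   59.]), 0.54), (array([770.,  48.,  -1.]), 0.72), (array([ 617., -497.,   -0.]), 0.7), (array([ 617., -498.,    1.]), 0.57), (array([ 738., -271.,    3.]), 0.7)]
```

View pics/end.png

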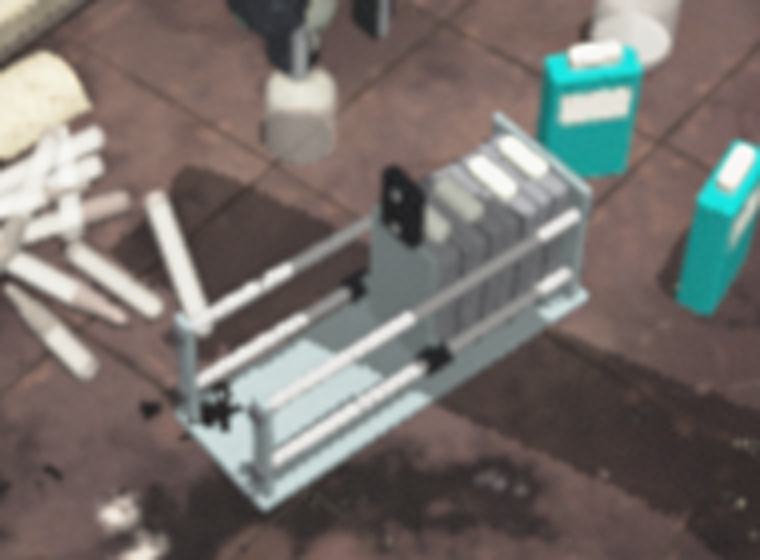

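The crop shows all four cases upright and packed between the end plate and the stop at (405,210). The glassware has not moved, the robot is clear, and the push force rose as it would against a solid row.

```bash
python3 -c "
from h import *
print(robot.sign_off())"
```

```text
the job is handed in; nothing more can be done
None
```

The lying case now stands tab up in the rack with the other three, and the end stop is pushed up snug at about 10 N. The glassware has not moved, and the job is handed in at about 31 s; the sign-off gave no verdict.

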